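# Fit the cup head to the shaker-mixer and clamp it in the collet

### The job

Take the black cup head out of the blue rack, push its steel shank gently but fully home into the collet on top of the white mixer, let go, then turn the red-knobbed lever of the collet nut clockwise (seen from above) until the collet grips the shank firmly, but do not force it. Leave the yellow head in the rack and the bottle, vial and tub where they stand, and let go of everything at the end.

Things in the scene. Friction and masses are not known exactly. Their poses are not given: they have to be found in the camera images.
- cup_head: Black rubber cup (40 mm diameter, 30 mm high, open on top) with a steel shank (14 mm diameter, 40 mm long, tip chamfered 2 mm) below it; about 120 g. Origin on the axis at the shoulder where cup and shank meet; z points up out of the cup. It starts standing in one of the two holes of the blue rack, shank down, the shoulder resting on the rack's top.
- cup_head_tip (a point): Centre of the lower end of the cup head's shank, 40 mm below its shoulder.
- flat_head: Yellow disc head (disc 52 mm diameter, top 22 mm above the rack) with the same shank, in the other hole of the rack, 86 mm from the cup head. Leave it alone. Origin at its shoulder.
- rack: Fixed blue block, 170 (x) x 75 (y) x 50 mm high, with two vertical through holes of 17.5 mm at x = -43 and +43 mm. Origin at the centre of its underside.
- mixer: Fixed white mixer, box 140 x 150 mm, 75 mm high, the collet upright on top of it. Origin at the centre of its underside, on the collet's vertical axis.
- collet_seat (a point): Floor of the collet on its axis, 80 mm above the work surface: the shank's tip rests here when fully home; the cup's shoulder is then 4 mm above the tops of the jaws.
- collet_mouth (a point): Mouth of the collet on its axis, 36 mm above the seat, level with the tops of the jaws. The open jaws lean outward and form a funnel, 1.5 to 5 mm clear of the shank at the mouth, under 1 mm at their foot; a guide in the lowest 12 mm leaves 0.3 mm. From about 9 mm above the seat a sprung shoe drags on the shank: its weight does not carry it home, it needs a push of 2 to 6 N; on the seat the force climbs steeply.
- jaw0: One of the three brass collet jaws inside the nut, 20 mm tall, hinged at the foot; open they lean outward, and they close together on the shank as the nut turns. Origin at its foot, 12.6 mm from the collet's axis, 90 mm above the work surface.
- knob_mid (a point): Middle of the red knob, an upright cylinder 16 mm in diameter and 38 mm high that spins freely on its pin, at the end of the collet nut's lever. It runs on a level circle of 75 mm radius about the collet's axis; its middle is 122.5 mm, its top 141 mm above the work surface, the lever's bar 19 to 28 mm below its middle. Turn it clockwise seen from above to tighten.
- nut_top (a point): Centre of the top of the round steel collet nut (53 mm diameter, 112 mm above the work surface), which carries the lever. The lever may be clocked on its splines and the nut starts anywhere in its slack, so the jaws bite after 0.3 to 1.1 rad of turn. Felt along the knob's path: 1 to 3 N running free, rising quickly after the bite; 5 to 8 N is firm, over 11 N is forced. It stays where it is left.
- bottle: Small clear bottle with white cap, 56 mm diameter, 110 mm high. Leave it alone. Origin at its underside.
- vial: Small glass vial with white cap, 32 mm diameter, 55 mm high. Leave it alone. Origin at its underside.
- tub: Open clear plastic tub, 80 x 60 x 45 mm. Leave it alone. Origin at its underside.
- collet: The fixed steel collet body on top of the mixer (sleeve 50 mm in diameter under the nut), with the seat inside it; press the shank onto it with less than 50 N. Origin and axes as the mixer's.

How it is judged:
By the outcome, as a careful person would: the job done as asked, in the order asked, and still so for the second after the job is handed in, with the robot touching nothing.
It also fails if it takes over 69 s, if anything falls off the work surface, if the arm or the gripper's body presses on something with over 40 N, if the wrist force passes 120 N, or if a joint passes its speed limit or range.

### The arm

A 6-joint arm with a two-finger parallel gripper is mounted at the origin on the work surface. World frame = base frame: x ahead of the robot, y to its left, z up, the work surface at z = 0. Lengths are in mm, angles in rad, forces in N, time in s.
With the tool pointing down it reaches from about 350 to 975 mm from the base axis. Payload 7.1 kg.
Tool frame: the origin (TCP) lies at the centre of the arm's flange, where the gripper is bolted on; the fingertips stand 182 mm ahead of it and the grasp point (between the pads) lies 163 mm ahead of it; x points along the fingers, y is the direction in which the jaws open and shut, and the axes are right-handed (so a half turn about x gives the same grasp; the last joint's range is limited). The gripper opens to 88 mm and grips with 3 to 60 N. Pads are 20 mm wide; open, the fingers measure 115 mm over their backs; the gripper's body (75 mm by 178 mm) begins 61 mm behind the grasp point.
Start: joints at [1.134, 0.423, 1.63, -0, 1.089, -0.019], TCP at [253.562, 571.238, 404.675] pointing down, gripper open.
Joint ranges: [-3, 3], [-0.9, 2.11], [0.09, 2.58], [-1.31, 4.45], [0.11, 2.69], [-2.54, 2.54]. Speed limits (rad/s): [2.39, 2.39, 3.01, 3.14, 3.14, 3.14].

### API

Orientations are given as a rotation vector (axis times angle).
In Python, from workcell import readout, viewer, workorder, models gives the robot as it stands. The module is installed in compiled form; this text tells all that it offers.
- The arm moves only by the tool apply_moves, never from a script. Its argument "commands" is a list that holds one entry, the list of rows, each a list of 4 numbers: the shift along the world's x, y, z in m, then the turn about the world's z in rad. A call has 1 to 8 rows; each row is the pose to reach, as a shift and turn from the pose commanded when the call began; what a row does not reach only later rows make up. A row lasts 1/8 s, in which the tool goes at most 62.5 mm and 10.7 degrees, less where a joint would pass 70% of its speed; a pose out of reach is approached as far as the arm can. A call with a gripper value outside its range is refused whole. "gripper" is the finger opening in m, from 0 to 0.0878, set as the call begins (left out, the last holds). The fingers move at their own pace and stop on an object; the grip force is fixed at half the most. Time passes only in rows, so rows that repeat a pose let the fingers close. It gives the time, the measured TCP pose, the force and the opening at its end, in the units of the state.
- readout.get_obs(): the state, without advancing time (a new reading comes with each control period).
- viewer.get_image(name): name is "side" or "top"; returns a dict with "color" (400x640x3 uint8, red, green, blue), "vertical_fov" (degrees; the focal length in pixels is half the picture's height over the tangent of half this angle, whatever the lens; pixels are square), "cx", "cy" (the principal point, pixels), "rvec" (rotation vector, rad) and "tvec" (3), from world to camera coordinates, as OpenCV has them. Camera axes: x right, y down, z forward; pixel columns grow to the right and rows downward; lengths in mm; the calibration is good to about 2 mm. A picture is of the moment at which its call begins. There is no depth.
- workorder.close_job(): hands the job in, once; it reports no verdict.
Trained networks look in the newest picture that a camera, given by its name, has taken for a name from the list of things; names that differ only in an ending like _2 or _b are one class to them, and where a whole thing is asked for, a point or a joint stands for the part that bears it (a point fixed in the world has none). Each returns a list of dicts, best first, with "conf" (0 to 1); they miss things now and then, are a little off and sometimes report something else, mostly with a low value. They report only what shows in the picture. A call takes as long as a camera call.
- models.search_frame(camera, label): "position" ([x, y, z] in mm, in world coordinates, good to about 4 mm: the middle of the surface that is visible of it).
- models.place_of(camera, label): "position" ([x, y, z] in mm, in world coordinates, good to about 4 mm: a listed point, or the origin of a listed thing).
The state is a dict: "t": time; "qpos": joint angles; "qvel": joint speeds; "joint_torque": joint torques, N m; "ee_pos": TCP position; "orientation": TCP orientation; "ft_force": force on the tool from outside, world axes, zero at the start; "moment": the same for the moment, N m; "width": finger opening in mm.
Only numpy, scipy, OpenCV 4.12 (cv2) and the standard library are available. Lean on these libraries where they do the work, as an engineer would, in place of code of your own. Each camera call takes 0.05 s, during which the arm holds its last target.

## Working session

There is one attempt and no reset: what is moved stays moved. The work goes in short steps, Python scripts to look and compute and a tool call to move; the robot and the scene stay as the last step left them, time stands still between calls to the robot, and variables do not carry over. Pictures are saved under pics/ and viewed, and the job is handed in when it is done.

Besides the shell and the picture viewer there is one more tool, called after ">>>" by a JSON object that holds its "api" and its "payload", one argument or row to a line. apply_moves: Moves the arm, as the interface text tells. Its arguments: {"type":"object","properties":{"commands":{"type":"array","items":{"type":"array","items":{"type":"array","items":{"type":"number"}}}},"gripper":{"type":"number"}},"required":["commands"]}

```bash
mkdir -p pics
cat > h.py <<'E'
from workcell import readout, viewer, workorder, models
import numpy as np, cv2
def snap(n,f):
    d=viewer.get_image(n); cv2.imwrite('pics/'+f,d['color'][:,:,::-1]); return d
def K(d):
    f=200/np.tan(np.radians(d['vertical_fov'])/2); return np.array([[f,0,d['cx']],[0,f,d['cy']],[0,0,1]])
def proj(d,p): return cv2.projectPoints(np.array(p,float).reshape(-1,3),np.array(d['rvec'],float),np.array(d['tvec'],float),K(d),None)[0].reshape(-1,2)
def ray(d,uv,z):
    R=cv2.Rodrigues(np.array(d['rvec'],float))[0];t=np.array(d['tvec'],float).ravel()
    c=-R.T@t; r=R.T@np.linalg.inv(K(d))@np.array([uv[0],uv[1],1.]); return c+r*(z-c[2])/r[2]
E
python3 - <<'E'
from h import *
o=readout.get_obs(); print({k:np.round(v,3) for k,v in o.items()})
for n in ['side','top']:
    d=snap(n,n+'0.png'); R=cv2.Rodrigues(np.array(d['rvec'],float))[0]; print(n,-R.T@np.array(d['tvec']).ravel(),d['vertical_fov'],d['cx'],d['cy'])
    for l in ['cup_head','cup_head_tip','flat_head','rack','mixer','collet_seat','collet_mouth','knob_mid','nut_top','bottle','vial','tub']:
        print(n,l,[(np.round(r['position'],1),round(r['conf'],2)) for r in models.place_of(n,l)[:2]])
E
```

```text
{'t': np.float64(0.0), 'qpos': array([ 1.134,  0.424,  1.631,  0.   ,  1.089, -0.019]), 'qvel': array([-0.   ,  0.   ,  0.   ,  0.001, -0.001,  0.   ]), 'joint_torque': array([-4.0000e-03, -5.4463e+01, -2.7366e+01,  6.4000e-02,  2.3000e-02,
       -0.0000e+00]), 'ee_pos': array([253.468, 570.998, 403.885]), 'orientation': array([ 0.327,  1.546, -0.329]), 'ft_force': array([-0.858,  0.468,  0.26 ]), 'moment': array([0.007, 0.015, 0.032]), 'width': np.float64(87.987)}
side [  36.64215799 -804.08516548  648.05096784] 44.094086543546126 321.6706699721578 204.0045376846192
side cup_head [(array([ 544.7, -233. ,   50.5]), 0.78)]
side cup_head_tip [(array([ 545.4, -229.8,   11.2]), 0.58), (array([ 501.7, -226.9,   -0. ]), 0.58)]
side flat_head [(array([ 460.1, -219.4,   54.1]), 0.72), (array([671.1, -50. ,  -2.2]), 0.4)]
side rack [(array([ 499.1, -224. ,    1.7]), 0.87)]
side mixer [(array([5.581e+02, 1.207e+02, 5.000e-01]), 0.65)]
side collet_seat [(array([554.4, 119.8,  76.8]), 0.52)]
side collet_mouth []
side knob_mid [(array([607.1,  67.1, 122.8]), 0.64), (array([435.7, -60.1,   2.3]),
[... 327 characters left out ...]
op cup_head_tip [(array([557.1, 123.1, 111.9]), 0.68)]
top flat_head [(array([ 462.7, -218.1,   53.3]), 0.9)]
top rack [(array([ 504.1, -221.9,   -2.2]), 0.96)]
top mixer [(array([ 5.556e+02,  1.248e+02, -4.000e-01]), 0.8)]
top collet_seat [(array([556.7, 124.8,  84.6]), 0.4)]
top collet_mouth [(array([557.6, 125.7, 114.5]), 0.44), (array([670.1, -50.2,   2.1]), 0.28)]
top knob_mid [(array([607.7,  68.6, 123.1]), 0.7), (array([ 543. , -233.8,   49.6]), 0.54)]
top nut_top [(array([558.3, 122.3, 107.9]), 0.83), (array([ 542.9, -233.1,   53.9]), 0.68)]
top bottle [(array([670.2, -51. ,   4.3]), 0.84)]
top vial [(array([431.5, -57.2,  -0.7]), 0.69)]
top tub [(array([417.9, 346.2,   1.2]), 0.57)]
```

View pics/side0.png

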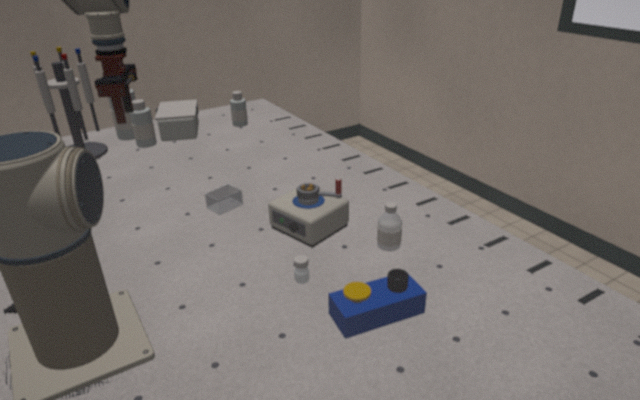

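View pics/top0.png

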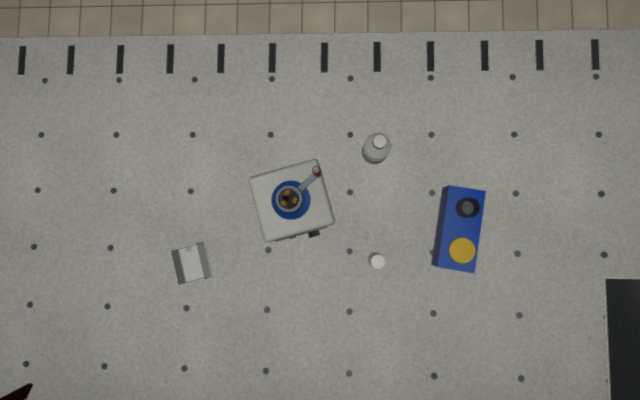

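The networks agree with the pictures: cup at side (397,280) and top (467,207), nut at (307,190) and (291,198), knob at (338,186) and (317,171). I'll refine on enlarged crops.

Run:
```python
from h import *
t=viewer.get_image('top'); s=viewer.get_image('side')
def crop(d,x,y,w,h,k): return cv2.resize(d['color'][y:y+h,x:x+w,::-1],None,fx=k,fy=k,interpolation=cv2.INTER_CUBIC)
a=crop(t,245,150,100,100,4);b=crop(t,420,170,100,100,4) 
cv2.imwrite('pics/topc.png',np.hstack([cv2.convertScaleAbs(a,alpha=1.5),cv2.convertScaleAbs(b,alpha=1.5)]))
a=crop(s,260,160,100,100,4);b=crop(s,340,240,100,100,4)
cv2.imwrite('pics/sidec.png',np.hstack([cv2.convertScaleAbs(a,alpha=1.5),cv2.convertScaleAbs(b,alpha=1.5)]))
def th(z,c,r,n=24):
    a=np.linspace(0,2*np.pi,n,endpoint=False);return np.c_[c[0]+r*np.cos(a),c[1]+r*np.sin(a),np.full(n,z)]
np.set_printoptions(precision=1,suppress=True)
print(proj(t,[[544,-233,80],[462,-218.5,72],[557,122.5,112],[607.5,68,141]]))
print(proj(s,[[544,-233,80],[462,-218.5,72],[557,122.5,112],[607.5,68,141]]))
# colour blobs
for n,d in (('top',t),('side',s)):
    hsv=cv2.cvtColor(d['color'],cv2.COLOR_RGB2HSV)
    for nm,lo,hi,z in (('yel',(20,140,90),(35,255,255),72),('red',(170,100,40),(180,255,255),None),('red0',(0,130,40),(6,255,255),None)):
        m=cv2.inRange(hsv,lo,hi); nn,l,st,c=cv2.connectedComponentsWithStats(m)
        for i in range(1,nn):
            if st[i,4]>15: print(n,nm,st[i],c[i], ray(d,c[i],72) if z else ray(d,c[i],125))
```

```text
[[470.1 207.3]
 [461.9 248.9]
 [288.3 198.2]
 [316.  170. ]]
[[397.6 273.9]
 [357.6 288.3]
 [307.8 186.6]
 [337.7 178.7]]
top yel [449 238  26  25 498] [461.7 249.9] [ 460.  -217.9   72. ]
side yel [344 282  26  18 375] [356.6 290.8] [ 456.3 -223.5   72. ]
```

View pics/topc.png

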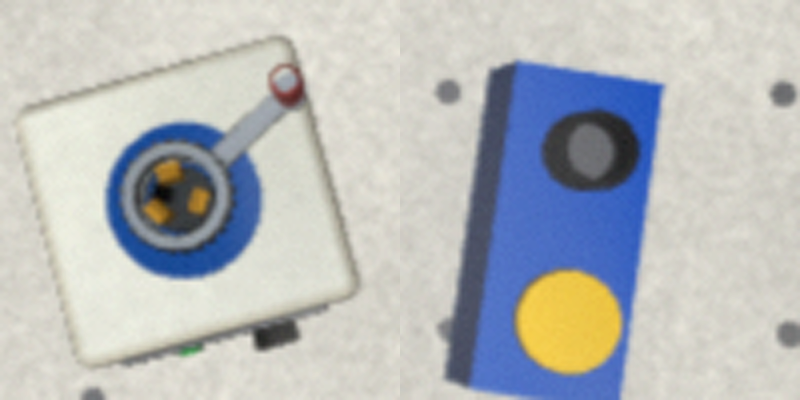

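View pics/sidec.png

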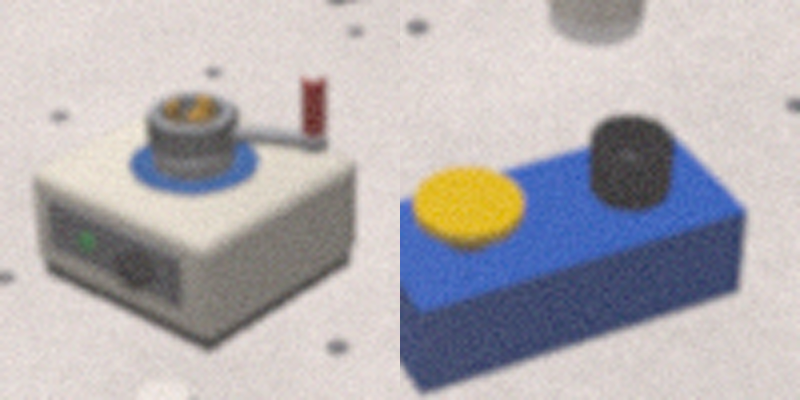

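Run:
```python
from h import *
o=readout.get_obs();R=cv2.Rodrigues(np.array(o['orientation']))[0];print(R.round(3),o['ee_pos'],o['t'])
```

```text
[[-0.     0.406  0.914]
 [ 0.     0.914 -0.406]
 [-1.     0.    -0.   ]] [253.58145672 571.23994016 404.67645684] 1.4
```

>>> {"api": "apply_moves", "payload": {
  "commands": [
    [[0.018, -0.05, 0, 0.03], [0.036, -0.1, 0, 0.06], [0.054, -0.15, 0, 0.09], [0.073, -0.201, 0, 0.12], [0.091, -0.251, 0, 0.15], [0.109, -0.301, 0, 0.18], [0.127, -0.352, 0, 0.21], [0.145, -0.402, 0, 0.236]]
  ],
  "gripper": 0.0878
}}

```text
t: 2.4
ee_pos: [398.9, 167.6, 405.0]
orientation: [0.142, 1.565, -0.141]
ft_force: [1.2, 0.7, -0.3]
width: 87.7
```

>>> {"api": "apply_moves", "payload": {
  "commands": [
    [[0.018, -0.05, -0.01, 0], [0.036, -0.1, -0.02, 0], [0.054, -0.15, -0.03, 0], [0.073, -0.201, -0.04, 0], [0.091, -0.251, -0.05, 0], [0.109, -0.301, -0.06, 0], [0.127, -0.352, -0.07, 0], [0.145, -0.402, -0.08, 0]]
  ]
}}

```text
t: 3.4
ee_pos: [544.0, -234.7, 324.4]
orientation: [0.143, 1.566, -0.143]
ft_force: [0.3, 0.7, -0.0]
width: 87.7
```

>>> {"api": "apply_moves", "payload": {
  "commands": [
    [[0, 0, 0, 0], [0, 0, 0, 0]]
  ]
}}

```text
t: 3.65
ee_pos: [543.1, -232.4, 324.4]
orientation: [0.144, 1.567, -0.143]
ft_force: [-1.1, 0.0, 0.0]
width: 88.0
```

>>> {"api": "apply_moves", "payload": {
  "commands": [
    [[0, 0, -0.02, 0], [0, 0, -0.04, 0], [0, 0, -0.06, 0], [0, 0, -0.08, 0], [0, 0, -0.089, 0], [0, 0, -0.089, 0]]
  ]
}}

```text
t: 4.4
ee_pos: [543.4, -232.6, 234.9]
orientation: [0.143, 1.567, -0.142]
ft_force: [-0.3, 1.1, -0.2]
width: 87.8
```

Run:
```python
from h import *
t=snap('top','t1.png'); s=viewer.get_image('side')
def crop(d,x,y,w,h,k): return cv2.convertScaleAbs(cv2.resize(d['color'][y:y+h,x:x+w,::-1],None,fx=k,fy=k,interpolation=cv2.INTER_CUBIC),alpha=1.5)
cv2.imwrite('pics/c1.png',np.hstack([crop(t,400,140,130,130,3),crop(s,330,180,130,130,3)]))
print(readout.get_obs()['ee_pos'],readout.get_obs()['ft_force'])
```

```text
[ 543.80450432 -232.87784122  235.98255331] [ 0.88602269 -0.08584851 -0.50535477]
```

View pics/c1.png

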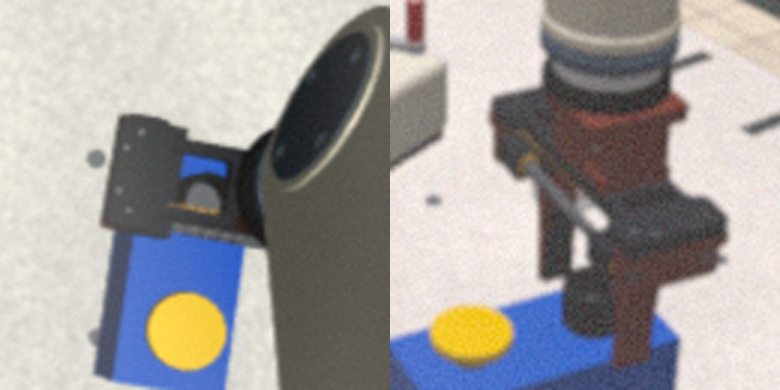

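The cup stands between the open fingers (side crop ~(590,300), top crop ~(203,190)), and the fingers are clear of the yellow head. I'm closing the gripper.

>>> {"api": "apply_moves", "payload": {
  "commands": [
    [[0, 0, 0, 0], [0, 0, 0, 0], [0, 0, 0, 0], [0, 0, 0, 0], [0, 0, 0, 0], [0, 0, 0, 0], [0, 0, 0, 0]]
  ],
  "gripper": 0.03
}}

```text
t: 5.38
ee_pos: [543.6, -232.8, 235.7]
orientation: [0.143, 1.566, -0.143]
ft_force: [-0.8, 0.9, 0.8]
width: 39.8
```

>>> {"api": "apply_moves", "payload": {
  "commands": [
    [[0, 0, 0.01, 0], [0, 0, 0.03, 0], [0, 0, 0.06, 0], [0, 0, 0.09, 0], [0, 0, 0.12, 0], [0, 0, 0.15, 0], [0, 0, 0.15, 0]]
  ]
}}

```text
t: 6.25
ee_pos: [544.1, -233.0, 389.2]
orientation: [0.141, 1.56, -0.144]
ft_force: [-0.2, 0.4, -0.9]
width: 39.6
```

>>> {"api": "apply_moves", "payload": {
  "commands": [
    [[0.001, 0.03, 0, 0], [0.003, 0.08, 0, 0], [0.005, 0.13, 0, 0], [0.007, 0.18, 0, 0], [0.009, 0.23, 0, 0], [0.011, 0.28, 0, 0], [0.012, 0.33, 0, 0], [0.0125, 0.3545, -0.01, 0]]
  ]
}}

```text
t: 7.25
ee_pos: [555.7, 124.1, 375.3]
orientation: [0.141, 1.566, -0.141]
ft_force: [-0.5, 0.4, -1.2]
width: 39.7
```

>>> {"api": "apply_moves", "payload": {
  "commands": [
    [[0, 0, -0.01, 0], [0, 0, -0.02, 0], [0, 0, -0.02, 0], [0, 0, -0.02, 0]]
  ]
}}

```text
t: 7.75
ee_pos: [556.2, 120.9, 355.7]
orientation: [0.144, 1.566, -0.144]
ft_force: [0.3, -0.2, -1.9]
width: 39.8
```

Run:
```python
from h import *
np.set_printoptions(precision=1,suppress=True)
t=snap('top','t2.png'); s=snap('side','s2.png')
def crop(d,x,y,w,h,k): return cv2.convertScaleAbs(cv2.resize(d['color'][y:y+h,x:x+w,::-1],None,fx=k,fy=k,interpolation=cv2.INTER_CUBIC),alpha=1.5)
cv2.imwrite('pics/c2.png',np.hstack([crop(t,240,140,100,100,4),crop(s,255,120,100,100,4)]))
print(readout.get_obs()['ee_pos'],readout.get_obs()['ft_force'])
for n in ['side','top']:
    for l in ['cup_head','cup_head_tip','mixer','collet_mouth','knob_mid','nut_top']:
        print(n,l,[(np.round(r['position'],1),round(r['conf'],2)) for r in models.place_of(n,l)[:2]])
```

```text
[556.3 121.1 356.1] [-0.3  0.1 -0.8]
side cup_head [(array([559.4, 117.2, 171.9]), 0.62), (array([433. , -58.2,   1.5]), 0.59)]
side cup_head_tip [(array([556.8, 123.9, 127.6]), 0.43)]
side mixer [(array([556.2, 123.7,   4.8]), 0.76)]
side collet_mouth []
side knob_mid [(array([607.8,  68.7, 121.6]), 0.66)]
side nut_top [(array([557.8, 120.2, 117. ]), 0.75)]
top cup_head []
top cup_head_tip []
top mixer []
top collet_mouth []
top knob_mid [(array([607.3,  68.2, 120.2]), 0.55)]
top nut_top []
```

View pics/c2.png

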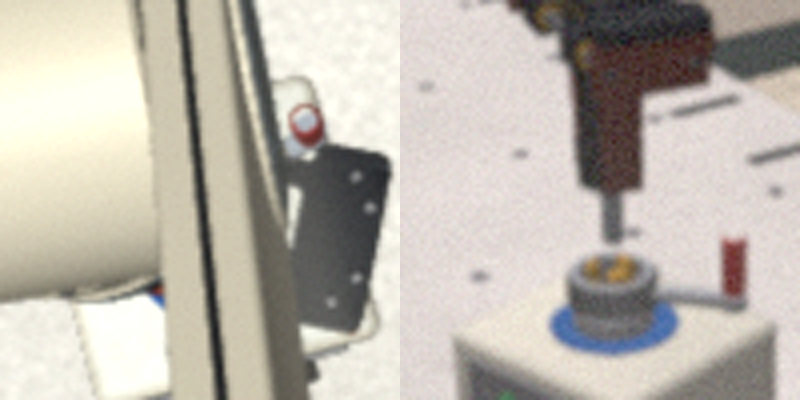

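```bash
cat > fit.py <<'E'
from h import *
from scipy.ndimage import map_coordinates
from scipy.optimize import minimize
np.set_printoptions(precision=2,suppress=True)
t=viewer.get_image('side')
P={n:viewer.get_image(n) for n in('side','top')}
T0=cv2.imread('pics/top0.png')[:,:,::-1];S0=cv2.imread('pics/side0.png')[:,:,::-1]
def smp(im,uv): return map_coordinates(im.astype(float),[uv[:,1],uv[:,0]],order=1)
def circ(c,r,z,a): return np.c_[c[0]+r*np.cos(a),c[1]+r*np.sin(a),np.full(len(a),z)]
A=np.linspace(-np.pi,np.pi,90,endpoint=False)
def best(d,im,c0,r,z,w,sgn,mask=None):
    a=A if mask is None else A[mask]
    f=lambda c: -sgn*(smp(im,proj(d,circ(c,r+w,z,a))).mean()-smp(im,proj(d,circ(c,r-w,z,a))).mean())
    g=[(f((c0[0]+i,c0[1]+j)),c0[0]+i,c0[1]+j) for i in np.arange(-6,6.1,1) for j in np.arange(-6,6.1,1)]
    b=min(g); r_=minimize(f,b[1:],method='Nelder-Mead'); return r_.x,-r_.fun
def sat(im): return cv2.cvtColor(np.ascontiguousarray(im),cv2.COLOR_RGB2HSV)[:,:,1]
for n,im in(('top',T0),('side',S0)):
    lev=np.abs(A+0.8)>0.35
    print(n,'nut sat',best(P[n],sat(im),(556,122),26.5,112,2.5,1,lev))
    print(n,'nut sat far',best(P[n],sat(im),(556,122),26.5,112,2.5,1,lev&(A>-0.3)))
    print(n,'nut hole',best(P[n],cv2.cvtColor(np.ascontiguousarray(im),cv2.COLOR_RGB2GRAY),(556,122),21,112,3,1))
    print(n,'cup',best(P[n],sat(im),(544,-233),20,80,2.5,1))
    print(n,'cupbase',best(P[n],sat(im),(544,-233),20,50,2.5,1))
    print(n,'yel',best(P[n],sat(im) if n=='s' else im[:,:,2],(461,-218),26,72,2.5,1))
    print(n,'blue ring',best(P[n],sat(im),(556,122),37.5,75,3,-1))
S2=cv2.imread('pics/side0.png')
print(proj(P['side'],[[556.3,121.1,130.5],[556.3,121.1,170.5],[556,121,112]]))
E
python3 fit.py
```

```text
top nut sat (array([556.36, 121.7 ]), np.float64(158.22497781280674))
top nut sat far (array([556.7 , 122.49]), np.float64(169.28547972264258))
top nut hole (array([556.78, 122.66]), np.float64(42.77428785726422))
top cup (array([ 544.21, -228.24]), np.float64(125.93894188908973))
top cupbase (array([ 545.91, -240.35]), np.float64(112.87652655282554))
top yel (array([ 460.15, -217.44]), np.float64(72.66735135878815))
top blue ring (array([557.02, 122.94]), np.float64(146.78963824419407))
side nut sat (array([553.91, 120.  ]), np.float64(-0.5345302287924483))
side nut sat far (array([572.98, 116.01]), np.float64(17.79148342872136))
side nut hole (array([555.82, 123.18]), np.float64(22.561674922510505))
side cup (array([ 522.51, -257.23]), np.float64(72.33837169247019))
side cupbase (array([ 547.32, -229.36]), np.float64(77.48581815452813))
side yel (array([ 455.99, -224.02]), np.float64(61.3740793132065))
side blue ring (array([556.53, 122.69]), np.float64(69.92986509697108))
[[307.54 179.95]
 [306.93 164.63]
 [307.72 186.91]]
```

Run:
```python
from h import *
import cv2
im=cv2.cvtColor(cv2.imread('pics/s2.png'),cv2.COLOR_BGR2GRAY).astype(float)
np.set_printoptions(precision=0,suppress=True,linewidth=200)
print(im[168:184,298:318])
p=im[170:178].mean(0)
print(p[298:320]); bg=np.r_[p[298:303],p[314:319]].mean(); w=np.clip(bg-p[302:315]-10,0,None); print('shank x',(w*np.arange(302,315)).sum()/w.sum())
q=im[193:200].mean(0); print('nut rows',q[290:326])
```

```text
[[144. 145. 140. 138. 128. 119. 103.  77.  58.  52.  51.  63.  84. 111. 123. 121. 130. 135. 144. 144.]
 [146. 147. 145. 148. 144. 139. 120.  96.  65.  58.  62.  68.  99. 127. 140. 146. 147. 146. 146. 146.]
 [146. 148. 146. 152. 147. 148. 135.  99.  77.  66.  63.  72.  98. 131. 145. 149. 147. 144. 149. 142.]
 [145. 146. 145. 141. 145. 146. 136. 104.  78.  66.  62.  69.  99. 132. 148. 149. 146. 143. 147. 150.]
 [145. 145. 144. 149. 150. 150. 142. 108.  77.  68.  67.  72.  97. 132. 144. 147. 145. 141. 151. 144.]
 [148. 148. 144. 147. 146. 148. 138. 105.  69.  68.  69.  70.  99. 132. 149. 149. 146. 148. 145. 143.]
 [148. 149. 147. 149. 147. 150. 138. 106.  76.  62.  66.  64.  99. 131. 149. 148. 148. 145. 150. 141.]
 [144. 147. 143. 147. 151. 145. 140. 110.  75.  67.  66.  70.  97. 128. 145. 148. 146. 147. 145. 149.]
 [146. 144. 148. 146. 150. 148. 138. 106.  77.  65.  61.  70.  94. 123. 131. 134. 133. 143. 147. 147.]
 [145. 145. 144. 149. 149. 148. 143. 109.  78.  68.  67.  67.  86. 107. 112. 109. 119. 130. 141. 147.]
 [147. 149. 149. 146. 149. 149. 138. 112.  84.  66.  61.  63.  78. 106
[... 177 characters left out ...]
 104.  91.  87.  87. 112. 136. 143. 144. 139. 142. 144. 148.]
 [149. 148. 149. 151. 148. 150. 149. 140. 131. 118. 116. 119. 131. 144. 145. 146. 149. 144. 150. 144.]
 [151. 152. 149. 151. 148. 143. 144. 138. 135. 134. 128. 128. 131. 137. 145. 143. 145. 147. 144. 145.]
 [152. 147. 145. 139. 138. 130. 123. 120. 115. 114. 112. 113. 122. 123. 124. 128. 135. 139. 146. 141.]]
[146. 146. 145. 148. 148. 148. 139. 106.  76.  66.  65.  69.  96. 127. 140. 142. 141. 143. 147. 145. 147. 145.]
shank x 307.6889664956893
nut rows [153. 152. 147. 135. 126. 114.  97.  78.  63.  60.  61.  63.  64.  63.  63.  65.  62.  63.  66.  65.  63.  64.  62.  59.  61.  59.  58.  61.  68.  72.  76.  79.  83.  95. 108. 118.]
```

Run:
```python
from h import *
im=cv2.imread('pics/s2.png'); S0=cv2.imread('pics/side0.png')
np.set_printoptions(precision=0,suppress=True,linewidth=220)
def edges(p,x0,lvl):
    s=p>lvl; i=np.where(np.diff(s.astype(int))!=0)[0]; return [round(x0+k+(lvl-p[k])/(p[k+1]-p[k]),2) for k in i]
for I in (im,S0):
  for r in range(186,205,2):
    b=I[r:r+2].astype(float).mean(0); d=b[:,0]-b[:,2]; g=b.mean(1)
    print(r,'gray edges',edges(g[288:330],288,105),'blue edges',edges(d[288:330],288,35))
```

```text
186 gray edges [np.float64(299.09), np.float64(315.98)] blue edges []
188 gray edges [np.float64(298.12), np.float64(318.94)] blue edges []
190 gray edges [np.float64(296.34), np.float64(319.02)] blue edges []
192 gray edges [np.float64(296.3), np.float64(319.88), np.float64(321.86), np.float64(322.11)] blue edges []
194 gray edges [np.float64(296.4)] blue edges []
196 gray edges [np.float64(295.46), np.float64(322.84)] blue edges [np.float64(318.62), np.float64(321.93)]
198 gray edges [np.float64(293.2), np.float64(323.49)] blue edges [np.float64(293.59), np.float64(297.5), np.float64(318.28), np.float64(323.27)]
200 gray edges [np.float64(292.44), np.float64(323.74)] blue edges [np.float64(292.75), np.float64(297.7), np.float64(317.85), np.float64(323.51)]
202 gray edges [np.float64(292.81), np.float64(323.05)] blue edges [np.float64(293.34), np.float64(298.84), np.float64(316.33), np.float64(322.43)]
204 gray edges [np.float64(294.27), np.float64(320.9)] blue edges [np.float64(294.91), np.float64(302.89), np.float64(312.29), np.float64(319.96)]
186 gray edges [np.float64(299.04), 
[... 289 characters left out ...]
 []
196 gray edges [np.float64(295.34), np.float64(323.05)] blue edges [np.float64(318.79), np.float64(321.88)]
198 gray edges [np.float64(293.14), np.float64(323.5)] blue edges [np.float64(293.61), np.float64(297.48), np.float64(318.28), np.float64(323.28)]
200 gray edges [np.float64(292.37), np.float64(323.77)] blue edges [np.float64(292.69), np.float64(297.71), np.float64(317.98), np.float64(323.46)]
202 gray edges [np.float64(292.71), np.float64(323.15)] blue edges [np.float64(293.27), np.float64(298.75), np.float64(316.42), np.float64(322.46)]
204 gray edges [np.float64(294.17), np.float64(321.13)] blue edges [np.float64(295.05), np.float64(303.07), np.float64(312.1), np.float64(320.0)]
```

>>> {"api": "apply_moves", "payload": {
  "commands": [
    [[-0.0005, 0.0014, 0, 0], [-0.0005, 0.0014, 0, 0], [-0.0005, 0.0014, -0.005, 0], [-0.0005, 0.0014, -0.01, 0], [-0.0005, 0.0014, -0.014, 0], [-0.0005, 0.0014, -0.018, 0], [-0.0005, 0.0014, -0.02, 0], [-0.0005, 0.0014, -0.022, 0]]
  ]
}}

```text
t: 9.6
ee_pos: [555.6, 123.2, 333.6]
orientation: [0.143, 1.566, -0.143]
ft_force: [-0.3, -0.6, -1.8]
width: 39.5
```

>>> {"api": "apply_moves", "payload": {
  "commands": [
    [[0, 0, -0.002, 0], [0, 0, -0.004, 0], [0, 0, -0.006, 0], [0, 0, -0.008, 0], [0, 0, -0.008, 0]]
  ]
}}

```text
t: 10.22
ee_pos: [555.5, 123.1, 325.5]
orientation: [0.143, 1.566, -0.143]
ft_force: [-0.5, 0.6, -1.4]
width: 39.5
```

>>> {"api": "apply_moves", "payload": {
  "commands": [
    [[0, 0, -0.002, 0], [0, 0, -0.004, 0], [0, 0, -0.004, 0]]
  ]
}}

```text
t: 10.6
ee_pos: [555.5, 123.2, 321.5]
orientation: [0.143, 1.566, -0.143]
ft_force: [-0.2, 0.4, -1.6]
width: 39.7
```

>>> {"api": "apply_moves", "payload": {
  "commands": [
    [[0, 0, -0.001, 0], [0, 0, -0.002, 0], [0, 0, -0.003, 0], [0, 0, -0.003, 0]]
  ]
}}

```text
t: 11.1
ee_pos: [555.6, 123.1, 318.6]
orientation: [0.143, 1.566, -0.143]
ft_force: [-0.5, -0.6, -0.9]
width: 39.4
```

>>> {"api": "apply_moves", "payload": {
  "commands": [
    [[0, 0, -0.001, 0], [0, 0, -0.002, 0], [0, 0, -0.002, 0]]
  ]
}}

```text
t: 11.48
ee_pos: [555.6, 123.1, 316.6]
orientation: [0.143, 1.566, -0.143]
ft_force: [-0.8, 0.3, -1.9]
width: 39.6
```

>>> {"api": "apply_moves", "payload": {
  "commands": [
    [[0, 0, -0.001, 0], [0, 0, -0.002, 0], [0, 0, -0.002, 0]]
  ]
}}

```text
t: 11.85
ee_pos: [555.6, 123.1, 314.6]
orientation: [0.143, 1.566, -0.143]
ft_force: [-0.2, 0.1, -1.6]
width: 39.8
```

>>> {"api": "apply_moves", "payload": {
  "commands": [
    [[0, 0, -0.001, 0], [0, 0, -0.002, 0], [0, 0, -0.002, 0]]
  ]
}}

```text
t: 12.22
ee_pos: [555.5, 122.8, 312.7]
orientation: [0.142, 1.566, -0.143]
ft_force: [-1.3, -3.6, 1.3]
width: 39.1
```

>>> {"api": "apply_moves", "payload": {
  "commands": [
    [[0, 0, -0.001, 0], [0, 0, -0.002, 0], [0, 0, -0.002, 0]]
  ]
}}

```text
t: 12.6
ee_pos: [555.7, 122.7, 311.3]
orientation: [0.142, 1.565, -0.143]
ft_force: [-1.1, -5.6, 8.1]
width: 39.5
```

Run:
```python
from h import *
s=snap('side','s3.png')
cv2.imwrite('pics/c3.png',cv2.convertScaleAbs(cv2.resize(s['color'][130:230,255:355,::-1],None,fx=5,fy=5,interpolation=cv2.INTER_CUBIC),alpha=1.5))
```

```text
(no output)
```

View pics/c3.png

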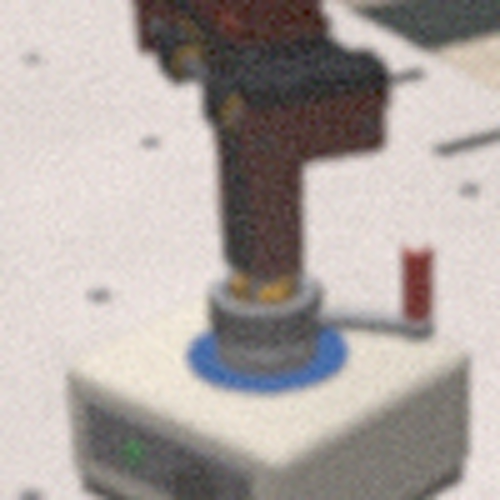

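The shank is inside the collet, but the tool feels -5.6 N in y, so it sits off-axis. I'll ease it up 1 mm and shift it -y.

>>> {"api": "apply_moves", "payload": {
  "commands": [
    [[0, 0, 0.001, 0], [0, -0.0007, 0.001, 0], [0, -0.0007, 0.001, 0], [0, -0.0007, 0.001, 0]]
  ]
}}

```text
t: 13.15
ee_pos: [555.5, 122.3, 311.7]
orientation: [0.142, 1.566, -0.143]
ft_force: [-0.5, -5.1, 2.2]
width: 39.5
```

>>> {"api": "apply_moves", "payload": {
  "commands": [
    [[0, -0.0004, 0, 0], [0, -0.0008, 0, 0], [0, -0.0008, 0, 0], [0, -0.0008, 0, 0]]
  ]
}}

```text
t: 13.65
ee_pos: [555.6, 121.8, 311.7]
orientation: [0.143, 1.566, -0.142]
ft_force: [-0.6, -1.8, 1.7]
width: 39.6
```

>>> {"api": "apply_moves", "payload": {
  "commands": [
    [[0, -0.0004, 0, 0], [0, -0.0004, -0.001, 0], [0, -0.0004, -0.002, 0], [0, -0.0004, -0.002, 0]]
  ]
}}

```text
t: 14.15
ee_pos: [555.7, 121.5, 309.7]
orientation: [0.143, 1.566, -0.142]
ft_force: [-0.5, 2.1, 3.1]
width: 39.4
```

>>> {"api": "apply_moves", "payload": {
  "commands": [
    [[0, 0, -0.001, 0], [0, 0, -0.002, 0], [0, 0, -0.002, 0]]
  ]
}}

```text
t: 14.52
ee_pos: [555.8, 121.4, 308.0]
orientation: [0.143, 1.565, -0.142]
ft_force: [-0.8, 1.4, 5.4]
width: 39.4
```

>>> {"api": "apply_moves", "payload": {
  "commands": [
    [[0, 0, -0.001, 0], [0, 0, -0.001, 0], [0, 0, -0.001, 0]]
  ]
}}

```text
t: 14.9
ee_pos: [555.7, 121.5, 307.0]
orientation: [0.143, 1.565, -0.142]
ft_force: [-0.6, 1.9, 6.6]
width: 39.4
```

>>> {"api": "apply_moves", "payload": {
  "commands": [
    [[0, 0, -0.001, 0], [0, 0, -0.001, 0], [0, 0, -0.001, 0]]
  ]
}}

```text
t: 15.28
ee_pos: [555.7, 121.4, 306.0]
orientation: [0.143, 1.565, -0.142]
ft_force: [-1.5, 2.0, 5.6]
width: 39.4
```

>>> {"api": "apply_moves", "payload": {
  "commands": [
    [[0, 0, -0.001, 0], [0, 0, -0.001, 0], [0, 0, -0.001, 0]]
  ]
}}

```text
t: 15.65
ee_pos: [555.9, 121.4, 305.5]
orientation: [0.143, 1.565, -0.142]
ft_force: [-2.7, 1.1, 9.8]
width: 39.5
```

>>> {"api": "apply_moves", "payload": {
  "commands": [
    [[0, 0, -0.0007, 0], [0, 0, -0.0007, 0], [0, 0, -0.0007, 0]]
  ]
}}

```text
t: 16.02
ee_pos: [556.0, 121.4, 305.5]
orientation: [0.143, 1.564, -0.142]
ft_force: [-2.6, 0.7, 14.5]
width: 39.5
```

z stays at 305.5 while the force climbs to 14.5 N, so the tip is on the seat, which matches the expected 305.5. I'll relax the push and open.

>>> {"api": "apply_moves", "payload": {
  "commands": [
    [[0, 0, 0.0008, 0], [0, 0, 0.0012, 0], [0, 0, 0.0012, 0]]
  ]
}}

```text
t: 16.4
ee_pos: [555.8, 121.4, 305.6]
orientation: [0.143, 1.565, -0.142]
ft_force: [-0.4, 1.3, 6.1]
width: 39.8
```

>>> {"api": "apply_moves", "payload": {
  "commands": [
    [[0, 0, 0, 0], [0, 0, 0, 0], [0, 0, 0, 0], [0, 0, 0, 0]]
  ],
  "gripper": 0.065
}}

```text
t: 16.9
ee_pos: [555.5, 121.2, 304.9]
orientation: [0.143, 1.567, -0.143]
ft_force: [0.2, 0.3, -0.3]
width: 65.0
```

>>> {"api": "apply_moves", "payload": {
  "commands": [
    [[0, 0, 0.01, 0], [0, 0, 0.03, 0], [0, 0, 0.05, 0], [0, 0, 0.05, 0]]
  ]
}}

```text
t: 17.4
ee_pos: [556.1, 121.4, 357.1]
orientation: [0.143, 1.562, -0.142]
ft_force: [0.7, 0.4, -0.3]
width: 65.3
```

Run:
```python
from h import *
np.set_printoptions(precision=1,suppress=True)
s=snap('side','s4.png')
for l in ['cup_head','knob_mid','nut_top','mixer']:
    print(l,[(np.round(r['position'],1),round(r['conf'],2)) for r in models.place_of('side',l)[:2]])
print(proj(s,[[556.5,122,150],[556.5,122,120],[556.5,122,112]]))
cv2.imwrite('pics/c4.png',cv2.convertScaleAbs(cv2.resize(s['color'][130:230,255:355,::-1],None,fx=5,fy=5,interpolation=cv2.INTER_CUBIC),alpha=1.5))
```

```text
cup_head [(array([556.2, 119.6, 120.1]), 0.76)]
knob_mid [(array([607.5,  70.6, 122.7]), 0.68), (array([555.4, 122.7,   0.5]), 0.51)]
nut_top [(array([559.6, 119.6, 115.6]), 0.56), (array([419.3, 344.9,  -4.1]), 0.4)]
mixer [(array([555.7, 125.1,   1.3]), 0.77)]
[[307.1 172.4]
 [307.6 183.7]
 [307.7 186.7]]
```

View pics/c4.png

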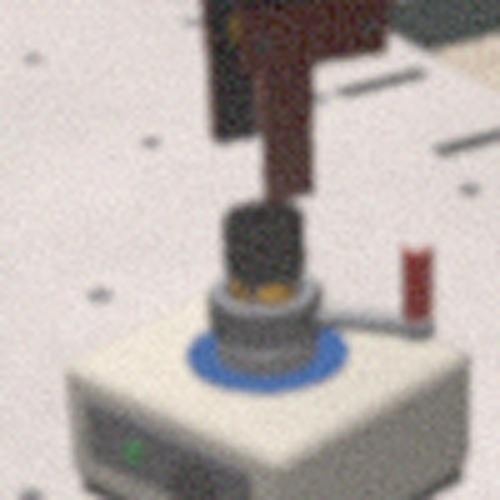

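>>> {"api": "apply_moves", "payload": {
  "commands": [
    [[0.01, -0.01, 0, -0.13], [0.02, -0.02, 0, -0.26], [0.03, -0.03, 0, -0.39], [0.04, -0.04, 0, -0.52], [0.053, -0.0535, 0, -0.63], [0.053, -0.0535, 0, -0.63], [0.053, -0.0535, 0, -0.63]]
  ],
  "gripper": 0.032
}}

```text
t: 18.52
ee_pos: [608.1, 68.0, 354.5]
orientation: [0.633, 1.478, -0.633]
ft_force: [-0.4, 0.2, 0.1]
width: 32.3
```

Run:
```python
from h import *
o=readout.get_obs();R=cv2.Rodrigues(np.array(o['orientation']))[0];print(o['ee_pos'],np.degrees(np.arctan2(R[1,1],R[0,1])),o['width'],o['qpos'])
s=snap('side','s5.png');t=snap('top','t5.png')
cv2.imwrite('pics/c5.png',cv2.convertScaleAbs(np.hstack([cv2.resize(s['color'][110:210,275:375,::-1],None,fx=4,fy=4,interpolation=cv2.INTER_CUBIC),cv2.resize(t['color'][130:230,260:360,::-1],None,fx=4,fy=4,interpolation=cv2.INTER_CUBIC)]),alpha=1.5))
```

```text
[608.06817792  67.9574455  354.5288117 ] 43.59847962952841 32.2843699555145 [ 9.18130179e-02  4.63661762e-01  1.69629650e+00  1.98134896e-04
  9.83048475e-01 -6.69233474e-01]
```

View pics/c5.png

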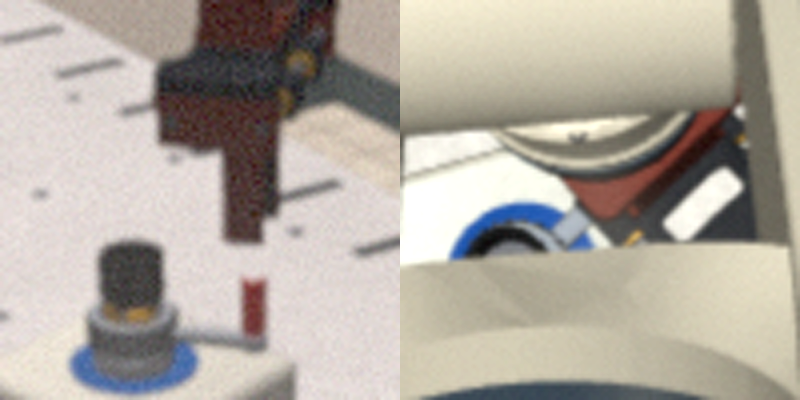

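The near finger (crop 243,240) sits where it should for fingers centred on the knob (254,310). I'm descending around it.

>>> {"api": "apply_moves", "payload": {
  "commands": [
    [[0, 0, -0.012, 0], [0, 0, -0.024, 0], [0, 0, -0.034, 0], [0, 0, -0.044, 0], [0, 0, -0.052, 0], [0, 0, -0.06, 0], [0, 0, -0.064, 0], [0, 0, -0.064, 0]]
  ]
}}

```text
t: 19.62
ee_pos: [608.5, 67.7, 290.9]
orientation: [0.634, 1.476, -0.635]
ft_force: [-0.1, 0.5, -0.1]
width: 31.9
```

```bash
cat > arc.py <<'E'
import sys,numpy as np
t0=float(sys.argv[1]);C=(556.5,121.5);a,b,n=map(float,sys.argv[2:5])
p=lambda th:np.array([C[0]+75*np.cos(th),C[1]+75*np.sin(th)])
for k in np.linspace(a,b,int(n)+1)[1:]:
    d=(p(t0-k)-p(t0-a))/1000; print([round(d[0],4),round(d[1],4),0,round(-(k-a),3)])
E
python3 arc.py -0.803 0 0.32 8
```

```text
[np.float64(-0.0022), np.float64(-0.002), 0, np.float64(-0.04)]
[np.float64(-0.0045), np.float64(-0.004), 0, np.float64(-0.08)]
[np.float64(-0.0068), np.float64(-0.0058), 0, np.float64(-0.12)]
[np.float64(-0.0093), np.float64(-0.0076), 0, np.float64(-0.16)]
[np.float64(-0.0118), np.float64(-0.0093), 0, np.float64(-0.2)]
[np.float64(-0.0143), np.float64(-0.0108), 0, np.float64(-0.24)]
[np.float64(-0.0169), np.float64(-0.0123), 0, np.float64(-0.28)]
[np.float64(-0.0196), np.float64(-0.0136), 0, np.float64(-0.32)]
```

>>> {"api": "apply_moves", "payload": {
  "commands": [
    [[0, 0, 0, 0], [0, 0, 0, 0], [0, 0, 0, 0]]
  ],
  "gripper": 0.024
}}

```text
t: 20.0
ee_pos: [608.6, 67.7, 291.4]
orientation: [0.635, 1.476, -0.634]
ft_force: [-0.3, -0.8, -0.2]
width: 24.0
```

>>> {"api": "apply_moves", "payload": {
  "commands": [
    [[-0.0022, -0.002, 0, -0.04], [-0.0045, -0.004, 0, -0.08], [-0.0068, -0.0058, 0, -0.12], [-0.0093, -0.0076, 0, -0.16], [-0.0118, -0.0093, 0, -0.2], [-0.0143, -0.0108, 0, -0.24], [-0.0169, -0.0123, 0, -0.28], [-0.0196, -0.0136, 0, -0.32]]
  ]
}}

```text
t: 21.0
ee_pos: [589.0, 54.0, 291.3]
orientation: [0.882, 1.384, -0.882]
ft_force: [2.3, 1.4, -1.3]
width: 24.0
```

```bash
for i in "0.32 0.42 4" "0.42 0.52 4" "0.52 0.62 4" "0.62 0.72 4" "0.72 0.82 4" "0.82 0.92 4" "0.92 1.02 4" "1.02 1.12 4" "1.12 1.22 4"; do echo $i; python3 arc.py -0.803 $i | sed 's/np.float64//g'; done
```

```text
0.32 0.42 4
[(-0.0017), (-0.0008), 0, (-0.025)]
[(-0.0034), (-0.0015), 0, (-0.05)]
[(-0.0052), (-0.0022), 0, (-0.075)]
[(-0.0069), (-0.0029), 0, (-0.1)]
0.42 0.52 4
[(-0.0018), (-0.0006), 0, (-0.025)]
[(-0.0036), (-0.0012), 0, (-0.05)]
[(-0.0054), (-0.0017), 0, (-0.075)]
[(-0.0072), (-0.0022), 0, (-0.1)]
0.52 0.62 4
[(-0.0018), (-0.0004), 0, (-0.025)]
[(-0.0037), (-0.0008), 0, (-0.05)]
[(-0.0055), (-0.0012), 0, (-0.075)]
[(-0.0074), (-0.0015), 0, (-0.1)]
0.62 0.72 4
[(-0.0019), (-0.0003), 0, (-0.025)]
[(-0.0037), (-0.0005), 0, (-0.05)]
[(-0.0056), (-0.0006), 0, (-0.075)]
[(-0.0075), (-0.0007), 0, (-0.1)]
0.72 0.82 4
[(-0.0019), (-0.0001), 0, (-0.025)]
[(-0.0037), (-0.0001), 0, (-0.05)]
[(-0.0056), (-0.0001), 0, (-0.075)]
[(-0.0075), (0.0), 0, (-0.1)]
0.82 0.92 4
[(-0.0019), (0.0001), 0, (-0.025)]
[(-0.0037), (0.0003), 0, (-0.05)]
[(-0.0056), (0.0005), 0, (-0.075)]
[(-0.0075), (0.0008), 0, (-0.1)]
0.92 1.02 4
[(-0.0018), (0.0003), 0, (-0.025)]
[(-0.0037), (0.0007), 0, (-0.05)]
[(-0.0055), (0.0011), 0, (-0.075)]
[(-0.0073), (0.0015), 0, (-0.1)]
1.02 1.12 4
[(-0.0018), (0.0005), 0, (-0.025)]
[(-0.0036), (0.001), 0, (-0.05)]
[(-0.0054), (0.0016), 0, (-0.075)]
[(-0.0072), (0.0022), 0, (-0.1)]
1.12 1.22 4
[(-0.0018), (0.0007), 0, (-0.025)]
[(-0.0035), (0.0014), 0, (-0.05)]
[(-0.0052), (0.0021), 0, (-0.075)]
[(-0.0069), (0.0029), 0, (-0.1)]
```

>>> {"api": "apply_moves", "payload": {
  "commands": [
    [[-0.0017, -0.0008, 0, -0.025], [-0.0034, -0.0015, 0, -0.05]]
  ]
}}

```text
t: 21.25
ee_pos: [585.6, 52.6, 291.3]
orientation: [0.92, 1.367, -0.919]
ft_force: [3.9, 1.9, -0.2]
width: 24.2
```

>>> {"api": "apply_moves", "payload": {
  "commands": [
    [[-0.0018, -0.0007, 0, -0.025], [-0.0035, -0.0014, 0, -0.05]]
  ]
}}

```text
t: 21.5
ee_pos: [582.1, 51.2, 291.3]
orientation: [0.957, 1.35, -0.957]
ft_force: [2.5, 1.4, -0.2]
width: 24.3
```

>>> {"api": "apply_moves", "payload": {
  "commands": [
    [[-0.0018, -0.0006, 0, -0.025], [-0.0036, -0.0012, 0, -0.05]]
  ]
}}

```text
t: 21.75
ee_pos: [578.6, 50.0, 291.3]
orientation: [0.995, 1.331, -0.995]
ft_force: [4.7, 1.7, -1.0]
width: 23.8
```

>>> {"api": "apply_moves", "payload": {
  "commands": [
    [[-0.0018, -0.0005, 0, -0.025], [-0.0036, -0.001, 0, -0.05]]
  ]
}}

```text
t: 22.0
ee_pos: [575.1, 49.0, 291.3]
orientation: [1.033, 1.311, -1.032]
ft_force: [5.6, 1.1, -1.0]
width: 23.8
```

```bash
cat > rd.py <<'E'
from h import *
f=[]
for i in range(6):
    viewer.get_image('side'); o=readout.get_obs(); f.append(o['ft_force'])
R=cv2.Rodrigues(np.array(o['orientation']))[0]; y=R[:,1]; f=np.array(f); m=f.mean(0)
print(o['t'],np.round(o['ee_pos'],1),'F',m.round(2),'tang',round(m@y,2),(f@y).round(1))
E
python3 rd.py
```

```text
22.3 [575.   49.  291.3] F [ 4.79  0.98 -0.53] tang 4.89 [6.2 5.  4.5 4.6 4.6 4.4]
```

>>> {"api": "apply_moves", "payload": {
  "commands": [
    [[-0.0015, -0.0003, 0, -0.02], [-0.0015, -0.0003, 0, -0.02]]
  ]
}}

```text
t: 22.55
ee_pos: [573.6, 48.8, 291.3]
orientation: [1.047, 1.304, -1.046]
ft_force: [4.8, 1.8, -0.5]
width: 24.2
```

```bash
python3 rd.py
```

```text
22.85 [573.6  48.7 291.3] F [ 5.6   0.97 -0.69] tang 5.67 [6.  5.6 5.5 5.8 5.8 5.4]
```

>>> {"api": "apply_moves", "payload": {
  "commands": [
    [[-0.0015, -0.0002, 0, -0.02], [-0.0015, -0.0002, 0, -0.02]]
  ]
}}

```text
t: 23.1
ee_pos: [572.2, 48.6, 291.3]
orientation: [1.062, 1.296, -1.061]
ft_force: [5.3, 2.2, -1.9]
width: 23.8
```

```bash
python3 rd.py
```

```text
23.4 [572.2  48.6 291.3] F [ 5.73  1.16 -1.12] tang 5.85 [5.6 5.9 5.8 6.1 6.  5.7]
```

>>> {"api": "apply_moves", "payload": {
  "commands": [
    [[-0.0015, -0.0002, 0, -0.02], [-0.0015, -0.0002, 0, -0.02]]
  ]
}}

```text
t: 23.65
ee_pos: [570.8, 48.4, 291.4]
orientation: [1.078, 1.287, -1.076]
ft_force: [6.0, 1.2, -1.9]
width: 23.5
```

```bash
python3 rd.py
```

```text
23.95 [570.8  48.4 291.3] F [ 6.53  1.38 -1.59] tang 6.67 [6.5 6.7 7.  6.4 6.4 7. ]
```

6.7 N along the path is in the middle of the firm band, so I'll stop here, back off to centre the knob, open and rise.

>>> {"api": "apply_moves", "payload": {
  "commands": [
    [[0.002, 0.0004, 0, 0], [0.004, 0.0008, 0, 0], [0.004, 0.0008, 0, 0]]
  ]
}}

```text
t: 24.32
ee_pos: [574.1, 49.1, 290.9]
orientation: [1.076, 1.289, -1.077]
ft_force: [1.5, -0.3, 0.8]
width: 24.0
```

>>> {"api": "apply_moves", "payload": {
  "commands": [
    [[0, 0, 0, 0], [0, 0, 0, 0], [0, 0, 0.02, 0], [0, 0, 0.04, 0], [0, 0, 0.06, 0], [0, 0, 0.09, 0], [0, 0, 0.12, 0], [0, 0, 0.12, 0]]
  ],
  "gripper": 0.034
}}

```text
t: 25.32
ee_pos: [574.8, 49.1, 413.2]
orientation: [1.078, 1.286, -1.074]
ft_force: [0.4, -0.0, -0.1]
width: 33.8
```

>>> {"api": "apply_moves", "payload": {
  "commands": [
    [[-0.03, -0.05, 0, 0], [-0.06, -0.1, 0, 0], [-0.09, -0.15, 0, 0], [-0.11, -0.2, 0, 0], [-0.11, -0.25, 0, 0], [-0.11, -0.3, 0, 0], [-0.11, -0.3, 0, 0]]
  ]
}}

```text
t: 26.2
ee_pos: [463.8, -253.3, 409.8]
orientation: [1.079, 1.288, -1.08]
ft_force: [-0.3, 1.6, -0.8]
width: 33.9
```

Run:
```python
from h import *
s=snap('side','s6.png');t=snap('top','t6.png')
print(readout.get_obs()['ft_force'])
for n in('side','top'):
  for l in ['cup_head','knob_mid','flat_head','bottle','vial','tub']:
    print(n,l,[(np.round(r['position'],1),round(r['conf'],2)) for r in models.place_of(n,l)[:1]])
cv2.imwrite('pics/c6.png',cv2.convertScaleAbs(np.hstack([cv2.resize(s['color'][130:230,255:355,::-1],None,fx=4,fy=4,interpolation=cv2.INTER_CUBIC),cv2.resize(t['color'][150:250,245:345,::-1],None,fx=4,fy=4,interpolation=cv2.INTER_CUBIC)]),alpha=1.5))
```

```text
[ 0.25794649  1.30030923 -0.25838992]
side cup_head [(array([559.1, 119.2, 119.7]), 0.76)]
side knob_mid [(array([580.4,  50.4, 121.8]), 0.6)]
side flat_head [(array([ 460.3, -221.5,   53.3]), 0.73)]
side bottle [(array([668.1, -53. ,  -3.7]), 0.67)]
side vial [(array([433.1, -55.7,   2.6]), 0.85)]
side tub [(array([423.9, 345.3,  -2. ]), 0.88)]
top cup_head [(array([557.6, 122.3, 121.1]), 0.86)]
top knob_mid [(array([576.6,  53.6, 121.1]), 0.65)]
top flat_head [(array([ 461. , -212.5,   52. ]), 0.88)]
top bottle [(array([666.6, -52.1,   4.1]), 0.9)]
top vial [(array([432. , -55.7,  -3.1]), 0.52)]
top tub [(array([418. , 346.8,  -5.6]), 0.63)]
```

View pics/c6.png

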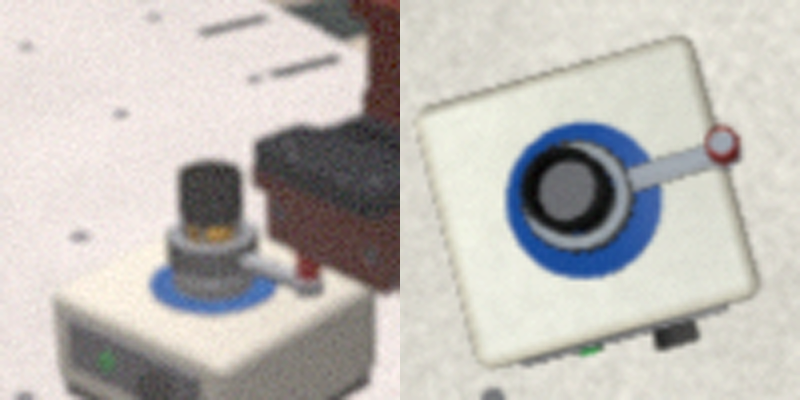

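View pics/t6.png

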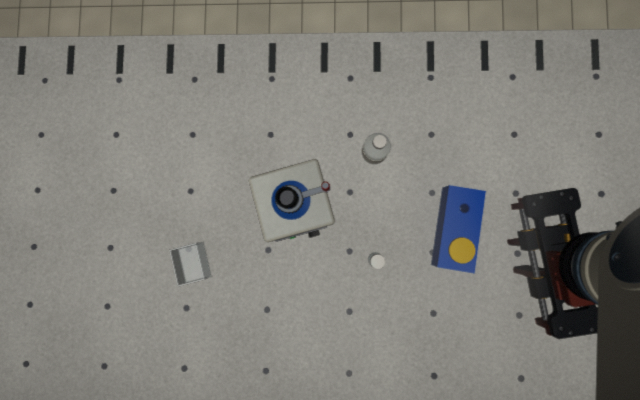

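Run:
```python
from h import *
print(workorder.close_job())
```

```text
the job is handed in; nothing more can be done
None
```

The cup head is seated in the mixer's collet, the collet nut is tightened to a firm grip, and the job is handed in at about 26 s. The hand-in gave no verdict.

- **Seating:** The shank first touched the inside of the collet slightly off-axis (5.6 N sideways, 8 N up). I eased it up 1 mm, shifted it 1.9 mm toward -y and pushed on. The sprung shoe dragged at about 5–7 N. On the seat the push rose to 14.5 N with no further downward movement. Afterwards both cameras put the shoulder at about 120 mm, where it should be.
- **Tightening:** After letting go of the cup, I pushed the knob clockwise through roughly 0.5 rad with the fingers loosely around it. The force rose from about 3–4 N to a steady 6.7 N along the knob's path, inside the 5–8 N firm range. I then backed off and lifted clear.
- **Last checks:** The cup is upright in the collet and the lever stayed at its new angle. The gripper is well clear and touching nothing; the last force readings were near zero, with noise of about 1 N. The bottle, vial and tub are within a few mm of their first readings, which is network accuracy.
- **Disagreements:** The last top-camera reading put the yellow head 6 mm from its first position, but it is still in its hole in the picture. One early free-running knob reading of about 4 N was above the stated 1–3 N, which I took as sensor noise.

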